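Hold the cable entry block in the corner of the assembly jig

TASK

Pick up the grey cable entry block and seat it flat and square in the pocket of the aluminium jig, its sloping side towards the low dark front rail, its straight back against the blue fence and its end against the orange stop. Then hold it there with one firm diagonal push (15 N or more) that presses it down on the jig plate and against the blue fence at the same time, and finish while still pushing: do not let off at the end, as a colleague is about to drive its screws. Leave the tape roll, the screwdriver and the jar where they are.

Things in the scene. Friction and masses are not known exactly. Their poses are not given: they have to be found in the camera images.
- block: Loose grey plastic cable entry block, 0.2 to 0.33 kg, 80 mm (x) by 110 mm (y) by 44 mm high to its flat top, lying flat on the bench at first; origin at the centre of its underside. x points from its sloping front to its straight vertical back, y along its length, z up. A grip rib stands on top, see block_rib. Black discs and brass screws on top are decoration under 3 mm high
- block_rib (a point): middle of the top of the grip rib: 8 mm in +x and 72 mm above the block's origin. The rib is 44 mm long in x (x = -14 to +30 mm of the block), 16 mm thick in y, and stands 28 mm above the flat top; pinch it across y, from above
- block_slope (a point): middle of the block's sloping front face, at x = -31 mm, y = 0, z = 29 mm of the block. The front is vertical up to z = 14 mm, then leans back 30 degrees from vertical, from x = -40, z = 14 mm to x = -23, z = 44 mm, over the whole length; a push square on it goes mostly to +x and partly down (30 degrees below level)
- block_corner (a point): lower back left corner of the block, at x = +40 mm, y = +55 mm, z = 0 of the block; it goes into jig_corner
- jig: Aluminium jig fixed to the bench, on either side of the robot, turned up to 20 degrees. Origin on the bench (z = 0) below the pocket's middle; x points away from the robot to the fence, y to the stop. Pocket x = -45 to 45, y = -60 to 60 mm, 10 mm longer and wider than the block, closed by the fence (+x), the stop (+y) and low dark rails at -x and -y, 8 mm wide, 6 mm above the plate
- jig_bed: the jig's flat aluminium plate, 150 by 190 mm, 12 mm thick: its top, the pocket's floor, is 12 mm above the bench. Plate, fence and stop are smooth: the block slides on them with a friction of about 0.3. Same origin and axes as jig
- jig_fence: the jig's blue fence, a rigid fixed bar 22 mm thick (x = 45 to 67 mm), 170 mm long in y (-85 to +85 mm), its top 42 mm above the bench (30 mm above the plate). Same origin and axes as jig
- jig_stop: the jig's orange stop block, rigid and fixed, x = -30 to +30 mm, y = 60 to 85 mm, its top 42 mm above the bench. Same origin and axes as jig
- jig_corner (a point): the inner corner of the pocket on its floor, where the planes of the fence's face and the stop's face meet: x = +45 mm, y = +60 mm, z = 12 mm of the jig; axes as the jig's
- tape: bystander: loose red tape roll lying flat, 84 mm across, 19 mm high; origin at the centre of its underside
- screwdriver: bystander: loose screwdriver with yellow handle, about 190 mm long, lying on the bench roughly along y
- jar: bystander: loose jar with blue cap, 52 mm across, 70 mm high; origin at the centre of its underside
Not all that is in view belongs to the job. Of the things like the block, leave any that is red; of the rest the larger one is meant. Leave any brown look-alike of the jig alone.

How it is judged:
By the outcome, as a careful person would: the job done as asked, in the order asked, and still so for the second after the job is handed in, while the arm keeps its last pose, push and grip.
It also fails if it takes over 51 s, if anything falls off the work surface, if the arm or the gripper's body presses on something with over 40 N, if the wrist force passes 120 N, or if a joint passes its speed limit or range.

ROBOT

A 6-joint arm with a two-finger parallel gripper is mounted at the origin on the work surface. World frame = base frame: x ahead of the robot, y to its left, z up, the work surface at z = 0. Lengths are in m, angles in degrees, forces in N, time in s.
With the tool pointing down it reaches from about 0.4 to 0.825 m from the base axis. Payload 7 kg.
Tool frame: the origin (TCP) lies between the finger pads; the fingertips stand 19 mm ahead of it and the grasp point (between the pads) is the TCP (r.finger_overhang is the distance from the TCP to the fingertips, in m); z points along the fingers, y is the direction in which the jaws open and shut (so a half turn about z gives the same grasp; the last joint's range is limited). The gripper opens to 88 mm and grips with 3 to 60 N. Pads are 19 mm wide; open, the fingers measure 130 mm over their backs; the gripper's body (78 mm by 193 mm) begins 47 mm behind the grasp point.
Start: joints at [-53.852, 20.546, 0.682, 0, -70.136, -16.507], TCP at [0.227, -0.636, 0.246] pointing down, gripper open.
Joint ranges: [-176.03, 176.03], [-82.01, 121.73], [-58.28, 71.71], [-173.87, 95.51], [-174.79, -0.11], [-173.66, 173.66]. Speed limits (degrees/s): [136.94, 136.94, 172.46, 180, 180, 180].

INTERFACE

Orientations are given as [roll, pitch, yaw] about the fixed x, y, z axes, in that order (R = Rz(yaw) Ry(pitch) Rx(roll)).
In Python, from plant import r, optics gives the robot as it stands. The module is installed in compiled form; this text tells all that it offers.
- The arm moves only by the tool step_arm, never from a script. Its argument "increments" is a list of rows, each an object of numbers: "tx", "ty", "tz": the shift along the world's x, y, z in mm; "ax", "ay", "az": the turn, a rotation vector about the world's x, y, z in degrees; "claw": the gripper command: -1 is shut, 1 is fully open, values between are in proportion. In form: [{"tx": .., "ty": .., "tz": .., "ax": .., "ay": .., "az": .., "claw": ..}, ...]. A call has 1 to 12 rows; each row shifts and turns the commanded pose from where the row before left it; what a row does not reach is not made up. A row lasts 1/10 s, in which the tool goes at most 50 mm and 8.59 degrees, less where a joint would pass 70% of its speed; a pose out of reach is approached as far as the arm can. A call with a gripper value outside its range is refused whole. The fingers move at their own pace and stop on an object; "newtons" is the grip in N (left out, the last holds). Time passes only in rows, so rows that do not move let the fingers close. It gives the time, the measured TCP pose, the force and the opening at its end, in the units of the state.
- r.get_state(): the state, without advancing time (a new reading comes with each control period).
- optics.capture(name): name is "scene" or "side" or "wrist"; returns a dict with "image" (420x560x3 uint8, blue, green, red), "depth" (420x560 float32, m along the optical axis (not along the pixel's ray), 0 where there is no reading), "fx", "fy", "cx", "cy" (pixels), "R" (3x3) and "t" (3): a world point X has camera coordinates R X + t. Camera axes: x right, y down, z forward; pixel columns grow to the right and rows downward; lengths in m; the calibration is good to about 2 mm. A picture is of the moment at which its call begins.
- r.close_job(): hands the job in, once; it reports no verdict.
The state is a dict: "time_s": time; "joints": joint angles; "qd": joint speeds; "joint_torque": joint torques, N m; "tcp_pos": TCP position; "eef_rot": TCP orientation; "contact_force": force on the tool from outside, world axes, zero at the start; "moment": the same for the moment, N m; "gripper_width": finger opening in m.
Only numpy, scipy, OpenCV 4.12 (cv2) and the standard library are available. Lean on these libraries where they do the work, as an engineer would, in place of code of your own. Each camera call takes 0.05 s, during which the arm holds its last target. There are 200 camera calls.

## Working session

There is one attempt and no reset: what is moved stays moved. The work goes in short steps, Python scripts to look and compute and a tool call to move; the robot and the scene stay as the last step left them, time stands still between calls to the robot, and variables do not carry over. Pictures are saved under pics/ and viewed, about 8 in all and at most 12, crops included, and the job is handed in when it is done.

Besides the shell and the picture viewer there is one more tool, called as name(argument=value, ...), one argument or row to a line, values as JSON. step_arm: Moves the arm, as the interface text tells. Its arguments: {"type":"object","properties":{"increments":{"type":"array","items":{"type":"object","properties":{"tx":{"type":"number"},"ty":{"type":"number"},"tz":{"type":"number"},"ax":{"type":"number"},"ay":{"type":"number"},"az":{"type":"number"},"claw":{"type":"number"}}}},"newtons":{"type":"number"}},"required":["increments"]}

```bash
mkdir -p pics
cat > h.py <<'E'
import numpy as np, cv2
from plant import r, optics
def cap(n):
    c=optics.capture(n); np.savez(f'{n}.npz',**{k:np.asarray(v) for k,v in c.items()}); return c
def load(n): return dict(np.load(f'{n}.npz'))
def pts(c):
    d=c['depth']; v,u=np.mgrid[:d.shape[0],:d.shape[1]]
    P=np.stack([(u-c['cx'])/c['fx']*d,(v-c['cy'])/c['fy']*d,d],-1)
    W=(P-c['t'].reshape(3))@c['R']; W[d==0]=np.nan; return W
def ray(c,u,v,z):
    o=-c['R'].T@c['t'].reshape(3); w=c['R'].T@np.array([(u-c['cx'])/c['fx'],(v-c['cy'])/c['fy'],1]); return o+w*(z-o[2])/w[2]
E
python3 - <<'E'
from h import *
a=cap('scene');b=cap('side')
cv2.imwrite('pics/a.png',a['image']);cv2.imwrite('pics/b.png',b['image'])
print(r.get_state())
for c in(a,b): print(-c['R'].T@np.ravel(c['t']))
E
```

```text
{'time_s': 0.1, 'joints': array([-5.38537281e+01,  2.05885956e+01,  6.36126201e-01, -1.86206645e-02,
       -7.01354440e+01, -1.65059850e+01]), 'qd': array([-0.00515918, -0.09368038,  0.27111245,  0.07273473,  0.02331262,
        0.01959971]), 'joint_torque': array([-2.30363294e-03, -5.84160161e+01,  2.93748450e+01,  7.01563329e+00,
        1.00538073e-02, -7.33478873e-05]), 'tcp_pos': array([ 0.22669599, -0.63533308,  0.24467729]), 'eef_rot': array([ 1.79910736e+02, -8.19616346e-03, -1.60366047e+02]), 'contact_force': array([ 0.46801795, -0.39566304,  0.37877092]), 'moment': array([ 4.09248597e-03,  8.66377704e-05, -4.05237310e-02]), 'gripper_width': 0.08772527752935493}
[1.38939909 0.16987281 0.97954683]
[0.26468684 0.97088799 1.02684054]
```

View pics/a.png

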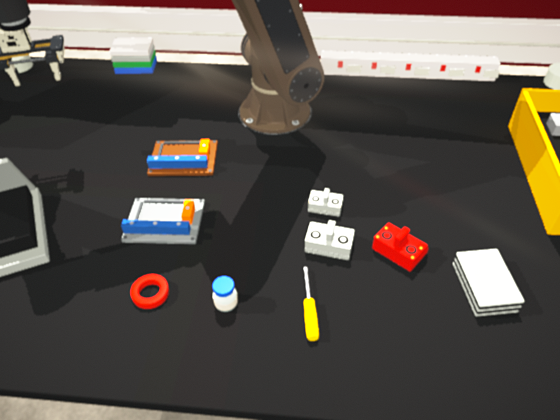

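View pics/b.png

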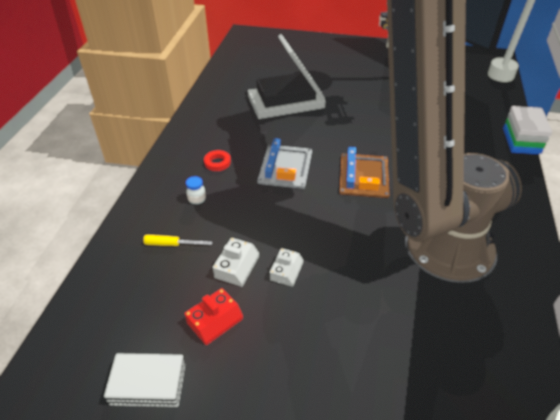

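The scene view shows the larger grey block at (329,240), its small look-alike at (325,203), the aluminium jig at (163,220) and the brown jig behind it. The side view shows the block at (236,261) and the jig at (286,165).

Run:
```python
from h import *
for n,bb,jb in(('scene',(300,218,360,265),(115,190,212,250)),('side',(208,232,262,290),(255,132,316,192))):
    c=load(n);W=pts(c);hsv=cv2.cvtColor(c['image'],cv2.COLOR_BGR2HSV)
    def sel(b,m):
        k=np.zeros(m.shape,bool);k[b[1]:b[3],b[0]:b[2]]=1;return W[k&m&np.isfinite(W[...,2])]
    z=W[...,2];any_=z>-1
    print(n,'bench z',np.nanmedian(sel((380,280,440,340) if n=='scene' else (280,300,330,350),any_)[:,2]))
    top=sel(bb,(z>.040)&(z<.049)); rib=sel(bb,(z>.066)&(z<.08)); allb=sel(bb,(z>.008))
    for nm,p in(('top',top),('rib',rib),('all',allb)):
        rc=cv2.minAreaRect((p[:,:2]*1000).astype(np.float32));print(nm,len(p),rc,np.median(p,0),cv2.boxPoints(rc).round().tolist())
    hue,s=hsv[...,0],hsv[...,1]
    for nm,m in(('fence',(hue>100)&(hue<130)&(s>120)&(z>.036)&(z<.05)),('stop',(hue>8)&(hue<25)&(s>120)&(z>.036)&(z<.05)),('plate',(s<60)&(z>.006)&(z<.017)&(hsv[...,2]>110))):
        p=sel(jb,m)
        if len(p)<5: print(nm,len(p));continue
        rc=cv2.minAreaRect((p[:,:2]*1000).astype(np.float32));print(nm,len(p),rc,np.median(p,0).round(4),cv2.boxPoints(rc).round().tolist())
    b=bb;im=c['image'];x=cv2.resize(im[bb[1]-35:bb[3]+15,bb[0]-15:bb[2]+15],None,fx=5,fy=5);y=cv2.resize(im[jb[1]-10:jb[3]+10,jb[0]-10:jb[2]+10],None,fx=4,fy=4)
    cv2.imwrite(f'pics/c_{n}.png',cv2.resize(np.hstack([cv2.resize(x,(400,400)),cv2.resize(y,(400,400))]),(800,400)))
```

```text
scene bench z 0.0009199584504480997
top 794 ((569.88720703125, 195.590576171875), (110.51361083984375, 68.79185485839844), 82.25721740722656) [0.57417867 0.20059924 0.0452114 ] [[528.0, 145.0], [597.0, 136.0], [611.0, 246.0], [543.0, 255.0]]
rib 105 ((569.3701782226562, 195.81488037109375), (15.962861061096191, 46.84150695800781), 80.93608856201172) [0.57115439 0.19583559 0.07242011] [[545.0, 192.0], [591.0, 184.0], [594.0, 200.0], [547.0, 207.0]]
all 1348 ((565.9393310546875, 196.41461181640625), (111.02386474609375, 76.98299407958984), 82.4486312866211) [0.58678442 0.19555999 0.04441879] [[520.0, 146.0], [597.0, 136.0], [611.0, 246.0], [535.0, 257.0]]
fence 476 ((565.75439453125, -244.70199584960938), (28.667041778564453, 170.8590087890625), 2.8120951652526855) [ 0.5694 -0.247   0.0426] [[547.0, -160.0], [556.0, -331.0], [584.0, -329.0], [576.0, -159.0]]
stop 140 ((507.07635498046875, -174.0608673095703), (60.881874084472656, 24.336633682250977), 2.198596239089966) [ 0.5123 -0.1713  0.0431] [[476.0, -163.0], [477.0, -187.0], [538.0, -185.0], [537.0, -161.0]]
plate 1753 ((520.037292
[... 764 characters left out ...]
66 0.04030498] [[458.0, 255.0], [547.0, 81.0], [660.0, 139.0], [571.0, 312.0]]
fence 161 ((560.83740234375, -241.43734741210938), (22.106985092163086, 172.45111083984375), 2.4264450073242188) [ 0.5597 -0.2367  0.0396] [[546.0, -156.0], [553.0, -328.0], [576.0, -327.0], [568.0, -155.0]]
stop 93 ((501.5197448730469, -169.89117431640625), (56.46659469604492, 29.25965118408203), 11.320111274719238) [ 0.4977 -0.1692  0.0399] [[471.0, -161.0], [477.0, -190.0], [532.0, -179.0], [526.0, -150.0]]
plate 1098 ((516.7281494140625, -235.4271697998047), (149.93186950683594, 195.7703094482422), 3.021618366241455) [ 0.5034 -0.2438  0.0099] [[437.0, -142.0], [447.0, -337.0], [597.0, -329.0], [586.0, -134.0]]
```

View pics/c_scene.png

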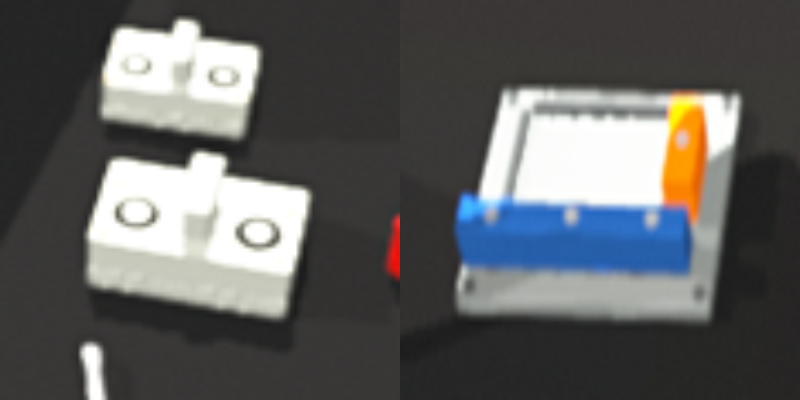

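The block's straight back faces +x. Its rib is near (0.567, 0.197) with yaw about -7.6°. The jig origin is near (0.506, -0.244) with yaw about 2.6°. I'll look at the jig from the wrist camera on the way to the block.

step_arm(
  increments=[
    {"tx": 20, "ty": 32, "tz": 7, "az": -1.4, "claw": 1},
    {"tx": 20, "ty": 32, "tz": 7, "az": -1.4, "claw": 1},
    {"tx": 20, "ty": 32, "tz": 7, "az": -1.4, "claw": 1},
    {"tx": 20, "ty": 32, "tz": 7, "az": -1.4, "claw": 1},
    {"tx": 20, "ty": 32, "tz": 7, "az": -1.4, "claw": 1},
    {"tx": 20, "ty": 32, "tz": 7, "az": -1.4, "claw": 1},
    {"tx": 20, "ty": 32, "tz": 7, "az": -1.4, "claw": 1},
    {"tx": 20, "ty": 32, "tz": 7, "az": -1.4, "claw": 1},
    {"tx": 20, "ty": 32, "tz": 7, "az": -1.4, "claw": 1},
    {"tx": 20, "ty": 32, "tz": 7, "az": -1.4, "claw": 1},
    {"tx": 20, "ty": 32, "tz": 7, "az": -1.4, "claw": 1},
    {"claw": 1},
  ],
)

```text
$.increments[0]: bad value
```

Run:
```python
from h import *
s=r.get_state();print(s['time_s'],s['tcp_pos'],s['eef_rot'],s['joints'].round(1))
c=cap('wrist');cv2.imwrite('pics/w1.png',c['image'])
print(-c['R'].T@np.ravel(c['t']),c['R'],np.nanmin(c['depth'][c['depth']>0]))
```

```text
0.1 [ 0.22669599 -0.63533308  0.24467729] [ 1.79910736e+02 -8.19616346e-03 -1.60366047e+02] [-53.9  20.6   0.6  -0.  -70.1 -16.5]
[ 0.16330538 -0.65857584  0.38400325] [[-0.33590247  0.94189512  0.00176364]
 [ 0.91107173  0.32443386  0.25434419]
 [ 0.23899337  0.08704164 -0.96711216]] 0.05003504
```

View pics/w1.png

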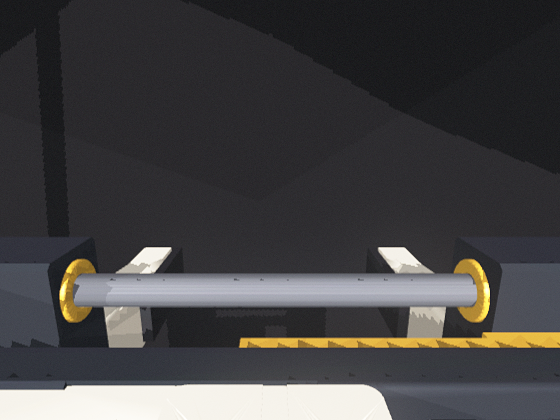

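The wrist camera sees the finger area from the robot side, with nothing useful in view yet. The move was refused, so I'll try again with all keys filled in.

step_arm(
  increments=[
    {"tx": 20, "ty": 32, "tz": 7, "ax": 0, "ay": 0, "az": -1.4, "claw": 1},
  ],
)

```text
time_s: 0.25
tcp_pos: [0.2452, -0.6048, 0.2502]
eef_rot: [179.8, -0.1, -162.0]
contact_force: [1.5, 0.6, 0.0]
gripper_width: 0.0876
```

step_arm(
  increments=[
    {"tx": 28, "ty": 32, "tz": 6, "ax": 0, "ay": 0, "az": -1.4, "claw": 1},
    {"tx": 28, "ty": 32, "tz": 6, "ax": 0, "ay": 0, "az": -1.4, "claw": 1},
    {"tx": 28, "ty": 32, "tz": 6, "ax": 0, "ay": 0, "az": -1.4, "claw": 1},
    {"tx": 28, "ty": 32, "tz": 6, "ax": 0, "ay": 0, "az": -1.4, "claw": 1},
    {"tx": 28, "ty": 32, "tz": 6, "ax": 0, "ay": 0, "az": -1.4, "claw": 1},
    {"tx": 28, "ty": 32, "tz": 6, "ax": 0, "ay": 0, "az": -1.4, "claw": 1},
    {"tx": 28, "ty": 32, "tz": 6, "ax": 0, "ay": 0, "az": -1.4, "claw": 1},
    {"tx": 28, "ty": 32, "tz": 6, "ax": 0, "ay": 0, "az": -1.4, "claw": 1},
    {"tx": 28, "ty": 32, "tz": 6, "ax": 0, "ay": 0, "az": -1.4, "claw": 1},
    {"tx": 28, "ty": 32, "tz": 6, "ax": 0, "ay": 0, "az": -1.4, "claw": 1},
    {"tx": 28, "ty": 32, "tz": 6, "ax": 0, "ay": 0, "az": -1.4, "claw": 1},
    {"tx": 0, "ty": 0, "tz": 0, "ax": 0, "ay": 0, "az": 0, "claw": 1},
  ],
)

```text
time_s: 1.45
tcp_pos: [0.5578, -0.2484, 0.3186]
eef_rot: [180.0, 0.0, -177.0]
contact_force: [0.1, 1.3, -0.6]
gripper_width: 0.0874
```

Run:
```python
from h import *
s=r.get_state();print(s['time_s'],s['tcp_pos'],s['eef_rot'],s['joints'].round(1),s['contact_force'])
c=cap('wrist');cv2.imwrite('pics/w2.png',c['image'])
print(-c['R'].T@np.ravel(c['t']))
```

```text
1.45 [ 0.55777338 -0.24842478  0.318589  ] [ 1.79989371e+02  4.53746491e-02 -1.76984481e+02] [ -5.7  12.4  -1.2  -0.  -76.4 -81.3] [ 0.10993652  1.30878833 -0.62712943]
[ 0.49029122 -0.25218106  0.45780413]
```

View pics/w2.png

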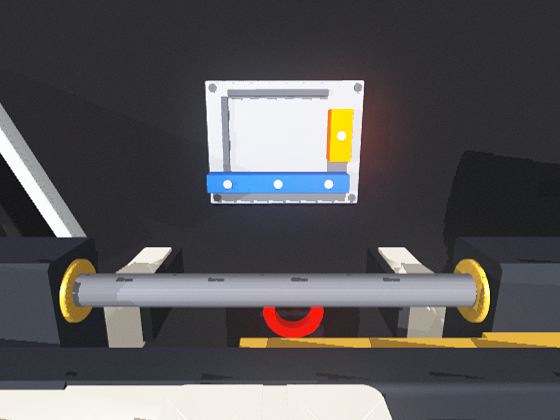

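The wrist view shows the jig: fence at (278,183), stop at (340,135), and the pocket open to the robot side. The fence is at +x and the stop at +y.

```bash
cat >> h.py <<'E'
def jig(c,roi=None):
    hsv=cv2.cvtColor(c['image'],cv2.COLOR_BGR2HSV);hue,s,v=cv2.split(hsv);W=pts(c);out={}
    for nm,m in(('fence',(hue>95)&(hue<130)&(s>120)&(v>120)),('stop',(hue>8)&(hue<30)&(s>150)&(v>150))):
        m=m.copy()
        m[230:]=0
        n,l,st,ce=cv2.connectedComponentsWithStats(m.astype(np.uint8));k=1+np.argmax(st[1:,4])
        M=(l==k)&(W[...,2]>.036)
        vv,uu=np.nonzero(M);p=np.array([ray(c,a,b,.042)[:2] for a,b in zip(uu,vv)])*1000
        rc=cv2.minAreaRect(p.astype(np.float32));print(nm,len(p),rc,cv2.boxPoints(rc).round(1).tolist(),np.median(W[M][:,2]))
E
python3 - <<'E'
from h import *
jig(load('wrist'))
E
```

```text
fence 2354 ((564.4660034179688, -244.06573486328125), (22.094472885131836, 169.17715454101562), 3.420607566833496) [[548.4000244140625, -160.3000030517578], [558.5, -329.20001220703125], [580.5, -327.79998779296875], [570.4000244140625, -159.0]] 0.04224946441687011
stop 1086 ((505.03924560546875, -175.22543334960938), (58.44633483886719, 25.353235244750977), 3.024036407470703) [[475.20001220703125, -164.10000610351562], [476.5, -189.39999389648438], [534.9000244140625, -186.3000030517578], [533.5999755859375, -161.0]] 0.04226932895582304
```

Both features put the jig origin at about (509, -247.4) mm, yaw 3.3°. Next, over to the block.

step_arm(
  increments=[
    {"tx": 5, "ty": 40, "tz": -6, "ax": 0, "ay": 0, "az": -1, "claw": 1},
    {"tx": 5, "ty": 40, "tz": -6, "ax": 0, "ay": 0, "az": -1, "claw": 1},
    {"tx": 5, "ty": 40, "tz": -6, "ax": 0, "ay": 0, "az": -1, "claw": 1},
    {"tx": 5, "ty": 40, "tz": -6, "ax": 0, "ay": 0, "az": -1, "claw": 1},
    {"tx": 5, "ty": 40, "tz": -6, "ax": 0, "ay": 0, "az": -1, "claw": 1},
    {"tx": 5, "ty": 40, "tz": -6, "ax": 0, "ay": 0, "az": -1, "claw": 1},
    {"tx": 5, "ty": 40, "tz": -6, "ax": 0, "ay": 0, "az": -1, "claw": 1},
    {"tx": 5, "ty": 40, "tz": -6, "ax": 0, "ay": 0, "az": -1, "claw": 1},
    {"tx": 5, "ty": 40, "tz": -6, "ax": 0, "ay": 0, "az": -1, "claw": 1},
    {"tx": 5, "ty": 40, "tz": -6, "ax": 0, "ay": 0, "az": -1, "claw": 1},
    {"tx": 5, "ty": 45, "tz": -6, "ax": 0, "ay": 0, "az": -0.6, "claw": 1},
    {"tx": 0, "ty": 0, "tz": 0, "ax": 0, "ay": 0, "az": 0, "claw": 1},
  ],
)

```text
time_s: 2.7
tcp_pos: [0.6097, 0.1965, 0.2505]
eef_rot: [-179.9, -0.1, 172.4]
contact_force: [-0.2, -0.8, 0.6]
gripper_width: 0.0875
```

Run:
```python
from h import *
s=r.get_state();print(s['time_s'],s['tcp_pos'],s['eef_rot'],s['joints'].round(1),s['contact_force'])
c=cap('wrist');cv2.imwrite('pics/w3.png',c['image'])
W=pts(c);z=W[...,2];R=np.zeros(z.shape,bool);R[:235,100:480]=1
x,y=W[...,0],W[...,1]; R&=(x>.51)&(x<.63)&(y>.12)&(y<.28)
for nm,m,h in(('rib',(z>.066)&(z<.078),.072),('top',(z>.041)&(z<.047),.044)):
    vv,uu=np.nonzero(R&m);p=np.array([ray(c,a,b,h)[:2] for a,b in zip(uu,vv)])*1000
    rc=cv2.minAreaRect(p.astype(np.float32));print(nm,len(p),rc,cv2.boxPoints(rc).round(1).tolist(),np.median(z[R&m]))
```

```text
2.7 [0.60968627 0.19652577 0.25050381] [-1.79941974e+02 -1.09999393e-01  1.72373585e+02] [  35.3   17.2   -3.4   -0.   -69.4 -132.9] [-0.15398704 -0.81789733  0.6187008 ]
rib 885 ((568.1990966796875, 197.12399291992188), (15.748504638671875, 43.08750534057617), 81.78421783447266) [[545.7999877929688, 192.39999389648438], [588.4000244140625, 186.3000030517578], [590.5999755859375, 201.8000030517578], [548.0, 208.0]] 0.07210477323441587
top 6733 ((567.9517211914062, 196.86660766601562), (109.74012756347656, 65.02478790283203), 81.07107543945312) [[527.2999877929688, 147.6999969482422], [591.5999755859375, 137.60000610351562], [608.5999755859375, 246.0], [544.2999877929688, 256.1000061035156]] 0.044355874496588725
```

View pics/w3.png

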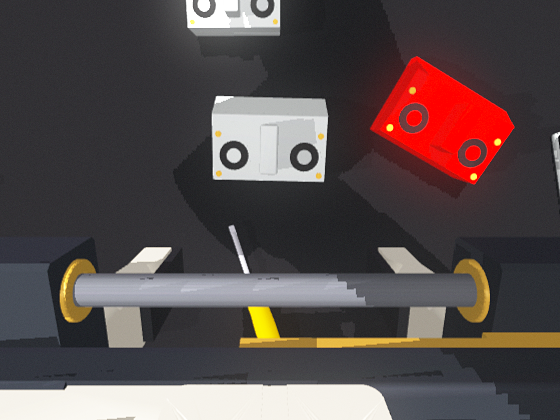

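The block is at (270,140), with its slope on the robot side as needed. The rib is at (568.2, 197.1), yaw -8.5°, with the expected size and height. Next I'll descend and grip.

step_arm(
  increments=[
    {"tx": -21, "ty": 0.3, "tz": -25, "ax": 0, "ay": 0, "az": -0.5, "claw": 1},
    {"tx": -20.5, "ty": 0.3, "tz": -30, "ax": 0, "ay": 0, "az": -0.5, "claw": 1},
    {"tx": 0, "ty": 0, "tz": -35, "ax": 0, "ay": 0, "az": 0, "claw": 1},
    {"tx": 0, "ty": 0, "tz": -35, "ax": 0, "ay": 0, "az": 0, "claw": 1},
    {"tx": 0, "ty": 0, "tz": -30, "ax": 0, "ay": 0, "az": 0, "claw": 1},
    {"tx": 0, "ty": 0, "tz": -18, "ax": 0, "ay": 0, "az": 0, "claw": 1},
    {"tx": 0, "ty": 0, "tz": -10, "ax": 0, "ay": 0, "az": 0, "claw": 1},
    {"tx": 0, "ty": 0, "tz": 0, "ax": 0, "ay": 0, "az": 0, "claw": 1},
    {"tx": 0, "ty": 0, "tz": 0, "ax": 0, "ay": 0, "az": 0, "claw": 1},
  ],
)

```text
time_s: 3.65
tcp_pos: [0.569, 0.1935, 0.0705]
eef_rot: [180.0, 0.1, 171.2]
contact_force: [-0.5, 0.6, 0.1]
gripper_width: 0.0875
```

step_arm(
  increments=[
    {"tx": 0, "ty": 0, "tz": 0, "ax": 0, "ay": 0, "az": 0, "claw": -1},
    {"tx": 0, "ty": 0, "tz": 0, "ax": 0, "ay": 0, "az": 0, "claw": -1},
    {"tx": 0, "ty": 0, "tz": 0, "ax": 0, "ay": 0, "az": 0, "claw": -1},
    {"tx": 0, "ty": 0, "tz": 0, "ax": 0, "ay": 0, "az": 0, "claw": -1},
    {"tx": 0, "ty": 0, "tz": 0, "ax": 0, "ay": 0, "az": 0, "claw": -1},
    {"tx": 0, "ty": 0, "tz": 0, "ax": 0, "ay": 0, "az": 0, "claw": -1},
    {"tx": 0, "ty": 0, "tz": 0, "ax": 0, "ay": 0, "az": 0, "claw": -1},
    {"tx": 0, "ty": 0, "tz": 0, "ax": 0, "ay": 0, "az": 0, "claw": -1},
  ],
  newtons=40,
)

```text
time_s: 4.45
tcp_pos: [0.5683, 0.1939, 0.0695]
eef_rot: [-180.0, -0.0, 171.2]
contact_force: [0.2, 0.9, -0.5]
gripper_width: 0.0289
```

step_arm(
  increments=[
    {"tx": 0, "ty": 2, "tz": -2, "ax": 0, "ay": 0, "az": 0, "claw": -1},
    {"tx": 0, "ty": 0, "tz": 0, "ax": 0, "ay": 0, "az": 0, "claw": -1},
    {"tx": 0, "ty": 0, "tz": 0, "ax": 0, "ay": 0, "az": 0, "claw": -1},
    {"tx": 0, "ty": 0, "tz": 0, "ax": 0, "ay": 0, "az": 0, "claw": -1},
    {"tx": 0, "ty": 0, "tz": 0, "ax": 0, "ay": 0, "az": 0, "claw": -1},
  ],
)

```text
time_s: 4.95
tcp_pos: [0.5681, 0.1957, 0.0673]
eef_rot: [-180.0, -0.0, 171.2]
contact_force: [-0.1, 0.7, -3.1]
gripper_width: 0.0155
```

step_arm(
  increments=[
    {"tx": 0, "ty": 0, "tz": 5, "ax": 0, "ay": 0, "az": 0, "claw": -1},
    {"tx": 0, "ty": 0, "tz": 15, "ax": 0, "ay": 0, "az": 0, "claw": -1},
    {"tx": 0, "ty": 0, "tz": 25, "ax": 0, "ay": 0, "az": 0, "claw": -1},
    {"tx": 0, "ty": 0, "tz": 25, "ax": 0, "ay": 0, "az": 0, "claw": -1},
    {"tx": 0, "ty": 0, "tz": 25, "ax": 0, "ay": 0, "az": 0, "claw": -1},
    {"tx": 0, "ty": 0, "tz": 15, "ax": 0, "ay": 0, "az": 0, "claw": -1},
    {"tx": 0, "ty": 0, "tz": 0, "ax": 0, "ay": 0, "az": 0, "claw": -1},
    {"tx": 0, "ty": 0, "tz": 0, "ax": 0, "ay": 0, "az": 0, "claw": -1},
  ],
)

```text
time_s: 5.75
tcp_pos: [0.568, 0.1958, 0.1774]
eef_rot: [180.0, -0.0, 171.2]
contact_force: [-0.0, -1.0, -2.4]
gripper_width: 0.0155
```

step_arm(
  increments=[
    {"tx": -2, "ty": -20, "tz": 0, "ax": 0, "ay": 0, "az": 1, "claw": -1},
    {"tx": -4, "ty": -38, "tz": 0, "ax": 0, "ay": 0, "az": 1.1, "claw": -1},
    {"tx": -5, "ty": -42, "tz": 0, "ax": 0, "ay": 0, "az": 1.1, "claw": -1},
    {"tx": -5, "ty": -42, "tz": 0, "ax": 0, "ay": 0, "az": 1.1, "claw": -1},
    {"tx": -5, "ty": -42, "tz": 0, "ax": 0, "ay": 0, "az": 1.1, "claw": -1},
    {"tx": -5, "ty": -42, "tz": 0, "ax": 0, "ay": 0, "az": 1.1, "claw": -1},
    {"tx": -5, "ty": -42, "tz": 0, "ax": 0, "ay": 0, "az": 1.1, "claw": -1},
    {"tx": -5, "ty": -42, "tz": 0, "ax": 0, "ay": 0, "az": 1.1, "claw": -1},
    {"tx": -5, "ty": -42, "tz": 0, "ax": 0, "ay": 0, "az": 1.1, "claw": -1},
    {"tx": -5, "ty": -42, "tz": 0, "ax": 0, "ay": 0, "az": 1.1, "claw": -1},
    {"tx": -4, "ty": -34, "tz": 0, "ax": 0, "ay": 0, "az": 1.2, "claw": -1},
    {"tx": 0, "ty": -14, "tz": 0, "ax": 0, "ay": 0, "az": 0, "claw": -1},
  ],
)

```text
time_s: 6.95
tcp_pos: [0.5167, -0.2485, 0.1759]
eef_rot: [180.0, -0.2, -176.8]
contact_force: [0.3, 1.3, -1.9]
gripper_width: 0.0159
```

step_arm(
  increments=[
    {"tx": 0, "ty": 0, "tz": -30, "ax": 0, "ay": 0, "az": 0, "claw": -1},
    {"tx": 0, "ty": 0, "tz": -20, "ax": 0, "ay": 0, "az": 0, "claw": -1},
    {"tx": 0, "ty": 0, "tz": 0, "ax": 0, "ay": 0, "az": 0, "claw": -1},
    {"tx": 0, "ty": 0, "tz": 0, "ax": 0, "ay": 0, "az": 0, "claw": -1},
  ],
)

```text
time_s: 7.35
tcp_pos: [0.5181, -0.2459, 0.1271]
eef_rot: [180.0, -0.1, -176.6]
contact_force: [0.1, 0.3, -1.6]
gripper_width: 0.0159
```

```bash
cat > look.py <<'E'
from h import *
s=r.get_state();print(s['time_s'],s['tcp_pos'],s['eef_rot'],s['contact_force'])
import sys
c=cap('scene');d=cap('side')
x=cv2.resize(c['image'][170:255,105:220],(400,300),interpolation=cv2.INTER_CUBIC);y=cv2.resize(d['image'][110:200,230:350],(400,300),interpolation=cv2.INTER_CUBIC)
cv2.imwrite(f'pics/{sys.argv[1]}.png',np.hstack([x,y]))
E
python3 look.py p1
```

```text
7.35 [ 0.51814617 -0.24586952  0.12707842] [ 1.79995489e+02 -1.09765424e-01 -1.76635920e+02] [ 0.09723334  0.33259576 -1.62123861]
```

View pics/p1.png

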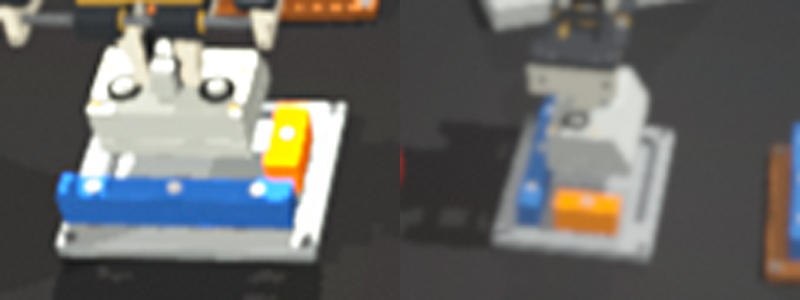

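The block hangs over the pocket, clear of the fence and stop, and looks square. Next I'll lower it slowly.

step_arm(
  increments=[
    {"tx": 0, "ty": 0, "tz": -15, "ax": 0, "ay": 0, "az": 0, "claw": -1},
    {"tx": 0, "ty": 0, "tz": -15, "ax": 0, "ay": 0, "az": 0, "claw": -1},
    {"tx": 0, "ty": 0, "tz": -8, "ax": 0, "ay": 0, "az": 0, "claw": -1},
    {"tx": 0, "ty": 0, "tz": -4, "ax": 0, "ay": 0, "az": 0, "claw": -1},
    {"tx": 0, "ty": 0, "tz": -2, "ax": 0, "ay": 0, "az": 0, "claw": -1},
    {"tx": 0, "ty": 0, "tz": -1, "ax": 0, "ay": 0, "az": 0, "claw": -1},
    {"tx": 0, "ty": 0, "tz": 0, "ax": 0, "ay": 0, "az": 0, "claw": -1},
    {"tx": 0, "ty": 0, "tz": 0, "ax": 0, "ay": 0, "az": 0, "claw": -1},
  ],
)

```text
time_s: 8.25
tcp_pos: [0.5186, -0.2462, 0.083]
eef_rot: [-180.0, 0.0, -176.7]
contact_force: [0.4, 0.8, -1.8]
gripper_width: 0.0153
```

step_arm(
  increments=[
    {"tx": 0, "ty": 0, "tz": -1, "ax": 0, "ay": 0, "az": 0, "claw": -1},
    {"tx": 0, "ty": 0, "tz": -1, "ax": 0, "ay": 0, "az": 0, "claw": -1},
    {"tx": 0, "ty": 0, "tz": -1, "ax": 0, "ay": 0, "az": 0, "claw": -1},
    {"tx": 0, "ty": 0, "tz": 0, "ax": 0, "ay": 0, "az": 0, "claw": -1},
    {"tx": 0, "ty": 0, "tz": 0, "ax": 0, "ay": 0, "az": 0, "claw": -1},
  ],
)

```text
time_s: 8.75
tcp_pos: [0.5183, -0.2461, 0.0795]
eef_rot: [-180.0, -0.0, -176.7]
contact_force: [-1.4, 0.3, -2.2]
gripper_width: 0.0159
```

step_arm(
  increments=[
    {"tx": 0, "ty": 0, "tz": -0.7, "ax": 0, "ay": 0, "az": 0, "claw": -1},
    {"tx": 0, "ty": 0, "tz": -0.7, "ax": 0, "ay": 0, "az": 0, "claw": -1},
    {"tx": 0, "ty": 0, "tz": 0, "ax": 0, "ay": 0, "az": 0, "claw": -1},
    {"tx": 0, "ty": 0, "tz": 0, "ax": 0, "ay": 0, "az": 0, "claw": -1},
  ],
)

```text
time_s: 9.15
tcp_pos: [0.5186, -0.2462, 0.0792]
eef_rot: [-180.0, 0.0, -176.6]
contact_force: [-2.1, 2.1, 7.6]
gripper_width: 0.0152
```

It's on the floor. Next I'll slide it to the fence, then the stop, watching the force.

step_arm(
  increments=[
    {"tx": 1, "ty": 0.06, "tz": 0.4, "ax": 0, "ay": 0, "az": 0, "claw": -1},
    {"tx": 1, "ty": 0.06, "tz": 0, "ax": 0, "ay": 0, "az": 0, "claw": -1},
    {"tx": 1, "ty": 0.06, "tz": 0, "ax": 0, "ay": 0, "az": 0, "claw": -1},
    {"tx": 0, "ty": 0, "tz": 0, "ax": 0, "ay": 0, "az": 0, "claw": -1},
  ],
)

```text
time_s: 9.55
tcp_pos: [0.5216, -0.2462, 0.0792]
eef_rot: [-180.0, 0.0, -176.6]
contact_force: [-3.3, -0.4, 7.1]
gripper_width: 0.0158
```

step_arm(
  increments=[
    {"tx": -0.06, "ty": 1, "tz": 0, "ax": 0, "ay": 0, "az": 0, "claw": -1},
    {"tx": -0.06, "ty": 1, "tz": 0, "ax": 0, "ay": 0, "az": 0, "claw": -1},
    {"tx": -0.06, "ty": 1, "tz": 0, "ax": 0, "ay": 0, "az": 0, "claw": -1},
    {"tx": 0, "ty": 0, "tz": 0, "ax": 0, "ay": 0, "az": 0, "claw": -1},
  ],
)

```text
time_s: 9.95
tcp_pos: [0.5218, -0.2433, 0.0792]
eef_rot: [-180.0, 0.1, -176.6]
contact_force: [-0.3, -1.7, 5.7]
gripper_width: 0.0156
```

step_arm(
  increments=[
    {"tx": 0.5, "ty": 0.03, "tz": 0, "ax": 0, "ay": 0, "az": 0, "claw": -1},
    {"tx": 0.5, "ty": 0.03, "tz": 0, "ax": 0, "ay": 0, "az": 0, "claw": -1},
    {"tx": 0, "ty": 0, "tz": 0, "ax": 0, "ay": 0, "az": 0, "claw": -1},
  ],
)

```text
time_s: 10.25
tcp_pos: [0.5219, -0.2433, 0.0792]
eef_rot: [-180.0, -0.0, -176.6]
contact_force: [-4.1, -1.9, 8.0]
gripper_width: 0.0155
```

step_arm(
  increments=[
    {"tx": -0.03, "ty": 0.5, "tz": 0, "ax": 0, "ay": 0, "az": 0, "claw": -1},
    {"tx": -0.03, "ty": 0.5, "tz": 0, "ax": 0, "ay": 0, "az": 0, "claw": -1},
    {"tx": 0, "ty": 0, "tz": 0, "ax": 0, "ay": 0, "az": 0, "claw": -1},
  ],
)

```text
time_s: 10.55
tcp_pos: [0.522, -0.2425, 0.0792]
eef_rot: [-180.0, -0.0, -176.7]
contact_force: [-2.8, -3.9, 7.3]
gripper_width: 0.0156
```

x has stopped where the fence should be (seated rib expected at 521.7, -241.7). Continuing in y.

step_arm(
  increments=[
    {"tx": 0.47, "ty": 0.5, "tz": 0, "ax": 0, "ay": 0, "az": 0, "claw": -1},
    {"tx": -0.03, "ty": 0.5, "tz": 0, "ax": 0, "ay": 0, "az": 0, "claw": -1},
    {"tx": 0, "ty": 0, "tz": 0, "ax": 0, "ay": 0, "az": 0, "claw": -1},
  ],
)

```text
time_s: 10.85
tcp_pos: [0.5219, -0.2417, 0.0792]
eef_rot: [-179.9, -0.1, -176.7]
contact_force: [-4.7, -5.6, 8.5]
gripper_width: 0.016
```

step_arm(
  increments=[
    {"tx": 0.47, "ty": 0.5, "tz": 0, "ax": 0, "ay": 0, "az": 0, "claw": -1},
    {"tx": -0.03, "ty": 0.5, "tz": 0, "ax": 0, "ay": 0, "az": 0, "claw": -1},
    {"tx": 0, "ty": 0, "tz": 0, "ax": 0, "ay": 0, "az": 0, "claw": -1},
  ],
)

```text
time_s: 11.15
tcp_pos: [0.522, -0.2412, 0.0792]
eef_rot: [-179.9, -0.1, -176.7]
contact_force: [-5.6, -8.0, 8.3]
gripper_width: 0.0159
```

step_arm(
  increments=[
    {"tx": 0.47, "ty": 0.5, "tz": 0, "ax": 0, "ay": 0, "az": 0, "claw": -1},
    {"tx": 0.5, "ty": 0.5, "tz": 0, "ax": 0, "ay": 0, "az": 0, "claw": -1},
    {"tx": 0, "ty": 0, "tz": 0, "ax": 0, "ay": 0, "az": 0, "claw": -1},
    {"tx": 0, "ty": 0, "tz": 0, "ax": 0, "ay": 0, "az": 0, "claw": -1},
  ],
)

```text
time_s: 11.55
tcp_pos: [0.522, -0.2411, 0.0792]
eef_rot: [-179.9, -0.2, -176.7]
contact_force: [-8.7, -14.3, 9.1]
gripper_width: 0.0157
```

```bash
python3 look.py p2
```

```text
11.55 [ 0.52202773 -0.24111077  0.07920461] [-179.87677719   -0.19383847 -176.68006433] [ -8.6608696  -14.34334085   9.10944189]
```

View pics/p2.png

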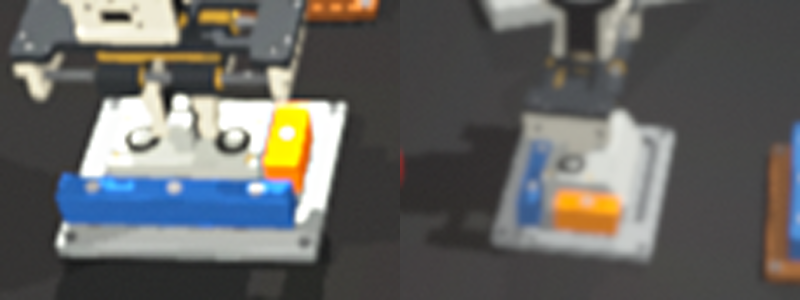

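Contact on all three faces: plate, fence and stop forces are all present and motion has stopped. The picture shows the block low in the pocket against the blue fence and orange stop. Next: release, lift and retreat behind the slope.

step_arm(
  increments=[
    {"tx": -1, "ty": -0.5, "tz": 0, "ax": 0, "ay": 0, "az": 0, "claw": -1},
    {"tx": 0, "ty": 0, "tz": 0, "ax": 0, "ay": 0, "az": 0, "claw": 0},
    {"tx": 0, "ty": 0, "tz": 0, "ax": 0, "ay": 0, "az": 0, "claw": 0},
    {"tx": 0, "ty": 0, "tz": 0, "ax": 0, "ay": 0, "az": 0, "claw": 0},
    {"tx": 0, "ty": 0, "tz": 0, "ax": 0, "ay": 0, "az": 0, "claw": 0},
    {"tx": 0, "ty": 0, "tz": 0, "ax": 0, "ay": 0, "az": 0, "claw": 0},
  ],
)

```text
time_s: 12.25
tcp_pos: [0.5231, -0.2391, 0.0784]
eef_rot: [180.0, -0.0, -176.6]
contact_force: [0.8, 0.4, -0.4]
gripper_width: 0.043
```

step_arm(
  increments=[
    {"tx": 0, "ty": 0, "tz": 10, "ax": 0, "ay": 0, "az": 0, "claw": 0},
    {"tx": 0, "ty": 0, "tz": 20, "ax": 0, "ay": 0, "az": 0, "claw": 0},
    {"tx": 0, "ty": 0, "tz": 20, "ax": 0, "ay": 0, "az": 0, "claw": 0},
    {"tx": -20, "ty": -1, "tz": 0, "ax": 0, "ay": 0, "az": 0, "claw": -1},
    {"tx": -30, "ty": -1, "tz": 0, "ax": 0, "ay": 0, "az": 0, "claw": -1},
    {"tx": -18, "ty": -2, "tz": 0, "ax": 0, "ay": 0, "az": 0, "claw": -1},
    {"tx": 0, "ty": 0, "tz": 0, "ax": 0, "ay": 0, "az": 0, "claw": -1},
    {"tx": 0, "ty": 0, "tz": 0, "ax": 0, "ay": 0, "az": 0, "claw": -1},
    {"tx": 0, "ty": 0, "tz": 0, "ax": 0, "ay": 0, "az": 0, "claw": -1},
  ],
)

```text
time_s: 13.15
tcp_pos: [0.4559, -0.2434, 0.1291]
eef_rot: [-180.0, 0.1, -176.6]
contact_force: [-0.3, 0.3, -0.1]
gripper_width: 0.0026
```

```bash
python3 look.py p3
python3 - <<'E'
from h import *
# block top / rib position from two fixed views
for n in('scene','side'):
    c=load(n);W=pts(c);z=W[...,2];m=(z>.052)&(z<.061)&(W[...,0]>.46)&(W[...,0]<.58)&(W[...,1]>-.32)&(W[...,1]<-.17)
    p=(W[m][:,:2]*1000).astype(np.float32);print(n,len(p),cv2.minAreaRect(p),np.median(z[m]))
E
```

```text
13.15 [ 0.45592862 -0.24342987  0.12909286] [-1.79979005e+02  6.18370049e-02 -1.76641816e+02] [-0.29035006  0.32154478 -0.1405032 ]
scene 653 ((523.5137329101562, -242.1875), (68.70226287841797, 111.45724487304688), 1.7930727005004883) 0.05721249860067454
side 267 ((516.9710693359375, -237.54031372070312), (64.97062683105469, 117.02527618408203), 2.2459352016448975) 0.05458054303244342
```

View pics/p3.png

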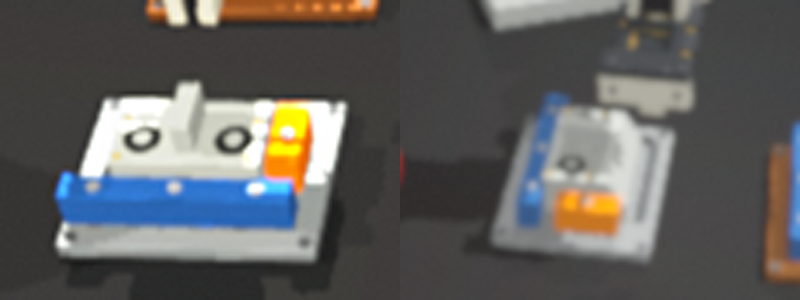

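From both views the block sits in the pocket, but I can't judge its gap to the stop from here. I'll check from near with the wrist camera before pushing.

step_arm(
  increments=[
    {"tx": 15, "ty": 0, "tz": 25, "ax": 0, "ay": 0, "az": 0, "claw": -1},
    {"tx": 25, "ty": 0, "tz": 25, "ax": 0, "ay": 0, "az": 0, "claw": -1},
    {"tx": 30, "ty": 0, "tz": 20, "ax": 0, "ay": 0, "az": 0, "claw": -1},
    {"tx": 35, "ty": 0, "tz": 10, "ax": 0, "ay": 0, "az": 0, "claw": -1},
    {"tx": 20, "ty": 0, "tz": 0, "ax": 0, "ay": 0, "az": 0, "claw": -1},
    {"tx": 0, "ty": 0, "tz": 0, "ax": 0, "ay": 0, "az": 0, "claw": -1},
    {"tx": 0, "ty": 0, "tz": 0, "ax": 0, "ay": 0, "az": 0, "claw": -1},
  ],
)

```text
time_s: 13.95
tcp_pos: [0.58, -0.2431, 0.2075]
eef_rot: [180.0, -0.1, -176.6]
contact_force: [-0.5, 0.2, -0.5]
gripper_width: 0.0007
```

Run:
```python
from h import *
c=cap('wrist');cv2.imwrite('pics/w4.png',cv2.resize(c['image'][:240,120:440],(800,600),interpolation=cv2.INTER_CUBIC))
jig(c)
W=pts(c);z=W[...,2];x,y=W[...,0],W[...,1];v,u=np.mgrid[:420,:560];R=(v<235)&(x>.45)&(x<.56)&(y>-.32)&(y<-.17)
for nm,m,h in(('rib',(z>.078)&(z<.09),.084),('top',(z>.053)&(z<.059),.056)):
    vv,uu=np.nonzero(R&m);p=np.array([ray(c,a,b,h)[:2] for a,b in zip(uu,vv)])*1000
    rc=cv2.minAreaRect(p.astype(np.float32));print(nm,len(p),rc,np.median(z[R&m]))
m=R&(z>.053)&(z<.059)
A=np.c_[x[m],y[m],np.ones(m.sum())];print('tilt deg',np.degrees(np.linalg.lstsq(A,z[m],rcond=None)[0][:2]))
```

```text
fence 4124 ((564.143798828125, -244.060302734375), (21.957109451293945, 169.20794677734375), 3.335639476776123) [[548.2999877929688, -160.1999969482422], [558.0999755859375, -329.20001220703125], [580.0, -327.8999938964844], [570.2000122070312, -159.0]] 0.04225853957307042
stop 1834 ((505.30841064453125, -175.026611328125), (58.4810791015625, 25.188312530517578), 3.3515796661376953) [[475.3999938964844, -164.1999969482422], [476.8999938964844, -189.3000030517578], [535.2000122070312, -185.89999389648438], [533.7999877929688, -160.6999969482422]] 0.04220936472930821
rib 1341 ((522.0512084960938, -241.09730529785156), (43.201011657714844, 15.645322799682617), 3.2102162837982178) 0.0840902341071356
top 9838 ((521.1610717773438, -241.24095153808594), (64.7669677734375, 109.84595489501953), 3.338881731033325) 0.056357691230600485
tilt deg [0.59288829 0.05173105]
```

View pics/w4.png

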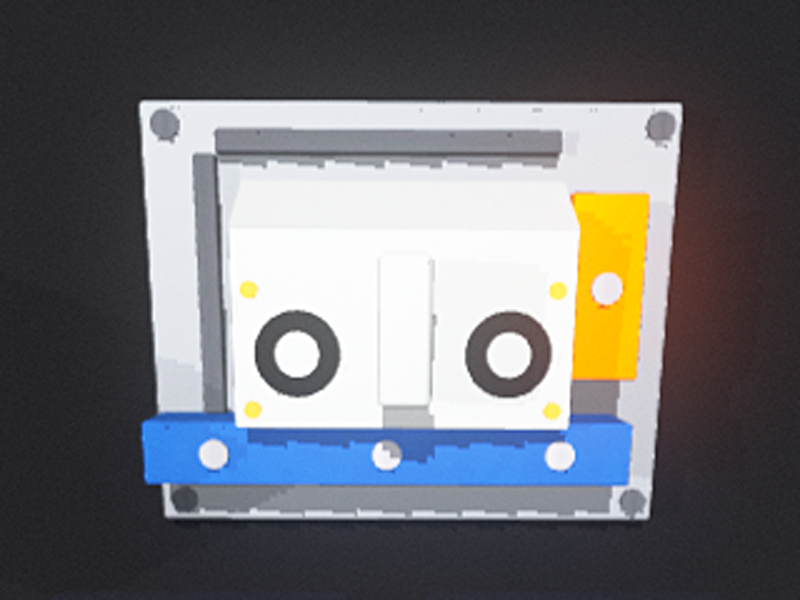

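The wrist view shows the block square against fence and stop. In the jig frame the rib is at (13.5, 5.5) against (13, 5) when seated, and the yaws agree at 3.3°. Now I'll go behind the slope for the push.

step_arm(
  increments=[
    {"tx": -30, "ty": 0, "tz": 0, "ax": 0, "ay": 0, "az": 0, "claw": -1},
    {"tx": -35, "ty": 0, "tz": -15, "ax": 0, "ay": 0, "az": 0, "claw": -1},
    {"tx": -35, "ty": 0, "tz": -25, "ax": 0, "ay": 0, "az": 0, "claw": -1},
    {"tx": -25, "ty": -1, "tz": -38, "ax": 0, "ay": 0, "az": 0, "claw": -1},
    {"tx": 0, "ty": -1, "tz": -30, "ax": 0, "ay": 0, "az": 0, "claw": -1},
    {"tx": 0, "ty": 0, "tz": -20, "ax": 0, "ay": 0, "az": 0, "claw": -1},
    {"tx": 0, "ty": 0, "tz": -8, "ax": 0, "ay": 0, "az": 0, "claw": -1},
    {"tx": 0, "ty": 0, "tz": 0, "ax": 0, "ay": 0, "az": 0, "claw": -1},
    {"tx": 0, "ty": 0, "tz": 0, "ax": 0, "ay": 0, "az": 0, "claw": -1},
  ],
)

```text
time_s: 14.9
tcp_pos: [0.4554, -0.2455, 0.0734]
eef_rot: [-180.0, 0.0, -176.6]
contact_force: [0.8, 0.6, -0.7]
gripper_width: 0.0007
```

step_arm(
  increments=[
    {"tx": 6, "ty": 0.3, "tz": -3.5, "ax": 0, "ay": 0, "az": 0, "claw": -1},
    {"tx": 4, "ty": 0.2, "tz": -2.3, "ax": 0, "ay": 0, "az": 0, "claw": -1},
    {"tx": 2, "ty": 0.1, "tz": -1.2, "ax": 0, "ay": 0, "az": 0, "claw": -1},
    {"tx": 0, "ty": 0, "tz": 0, "ax": 0, "ay": 0, "az": 0, "claw": -1},
    {"tx": 0, "ty": 0, "tz": 0, "ax": 0, "ay": 0, "az": 0, "claw": -1},
  ],
)

```text
time_s: 15.4
tcp_pos: [0.467, -0.2447, 0.0655]
eef_rot: [180.0, -0.0, -176.7]
contact_force: [-0.4, -0.5, 0.2]
gripper_width: 0.0004
```

step_arm(
  increments=[
    {"tx": 1.7, "ty": 0.1, "tz": -1, "ax": 0, "ay": 0, "az": 0, "claw": -1},
    {"tx": 1.7, "ty": 0.1, "tz": -1, "ax": 0, "ay": 0, "az": 0, "claw": -1},
    {"tx": 1.7, "ty": 0.1, "tz": -1, "ax": 0, "ay": 0, "az": 0, "claw": -1},
    {"tx": 0, "ty": 0, "tz": 0, "ax": 0, "ay": 0, "az": 0, "claw": -1},
    {"tx": 0, "ty": 0, "tz": 0, "ax": 0, "ay": 0, "az": 0, "claw": -1},
  ],
)

```text
time_s: 15.9
tcp_pos: [0.472, -0.2444, 0.0625]
eef_rot: [180.0, -0.0, -176.7]
contact_force: [1.2, 0.6, 0.2]
gripper_width: 0.0005
```

step_arm(
  increments=[
    {"tx": 0.9, "ty": 0.05, "tz": -0.5, "ax": 0, "ay": 0, "az": 0, "claw": -1},
    {"tx": 0.9, "ty": 0.05, "tz": -0.5, "ax": 0, "ay": 0, "az": 0, "claw": -1},
    {"tx": 0, "ty": 0, "tz": 0, "ax": 0, "ay": 0, "az": 0, "claw": -1},
    {"tx": 0, "ty": 0, "tz": 0, "ax": 0, "ay": 0, "az": 0, "claw": -1},
  ],
)

```text
time_s: 16.3
tcp_pos: [0.4734, -0.2444, 0.0616]
eef_rot: [180.0, -0.0, -176.7]
contact_force: [-2.2, -0.4, 2.9]
gripper_width: 0.0006
```

Contact, where predicted. Building the push.

step_arm(
  increments=[
    {"tx": 0.9, "ty": 0.05, "tz": -0.3, "ax": 0, "ay": 0, "az": 0, "claw": -1},
    {"tx": 0.9, "ty": 0.05, "tz": -0.3, "ax": 0, "ay": 0, "az": 0, "claw": -1},
    {"tx": 0, "ty": 0, "tz": 0, "ax": 0, "ay": 0, "az": 0, "claw": -1},
    {"tx": 0, "ty": 0, "tz": 0, "ax": 0, "ay": 0, "az": 0, "claw": -1},
  ],
)

```text
time_s: 16.7
tcp_pos: [0.4738, -0.2444, 0.0613]
eef_rot: [180.0, -0.2, -176.7]
contact_force: [-9.7, 0.3, 12.9]
gripper_width: 0.0007
```

step_arm(
  increments=[
    {"tx": 1, "ty": 0.05, "tz": 0, "ax": 0, "ay": 0, "az": 0, "claw": -1},
    {"tx": 1, "ty": 0.05, "tz": 0, "ax": 0, "ay": 0, "az": 0, "claw": -1},
    {"tx": 0, "ty": 0, "tz": 0, "ax": 0, "ay": 0, "az": 0, "claw": -1},
    {"tx": 0, "ty": 0, "tz": 0, "ax": 0, "ay": 0, "az": 0, "claw": -1},
  ],
)

```text
time_s: 17.1
tcp_pos: [0.474, -0.2444, 0.0613]
eef_rot: [180.0, -0.4, -176.7]
contact_force: [-14.3, -0.2, 18.0]
gripper_width: 0.0002
```

step_arm(
  increments=[
    {"tx": 1, "ty": 0.05, "tz": 0.3, "ax": 0, "ay": 0, "az": 0, "claw": -1},
    {"tx": 0.6, "ty": 0.05, "tz": 0.3, "ax": 0, "ay": 0, "az": 0, "claw": -1},
    {"tx": 0, "ty": 0, "tz": 0, "ax": 0, "ay": 0, "az": 0, "claw": -1},
    {"tx": 0, "ty": 0, "tz": 0, "ax": 0, "ay": 0, "az": 0, "claw": -1},
  ],
)

```text
time_s: 17.5
tcp_pos: [0.4741, -0.2443, 0.0613]
eef_rot: [179.9, -0.5, -176.7]
contact_force: [-16.7, -0.8, 17.6]
gripper_width: 0.0003
```

step_arm(
  increments=[
    {"tx": 0.8, "ty": 0.05, "tz": 0.3, "ax": 0, "ay": 0, "az": 0, "claw": -1},
    {"tx": 0.8, "ty": 0.05, "tz": 0.3, "ax": 0, "ay": 0, "az": 0, "claw": -1},
    {"tx": 0, "ty": 0, "tz": 0, "ax": 0, "ay": 0, "az": 0, "claw": -1},
    {"tx": 0, "ty": 0, "tz": 0, "ax": 0, "ay": 0, "az": 0, "claw": -1},
    {"tx": 0, "ty": 0, "tz": 0, "ax": 0, "ay": 0, "az": 0, "claw": -1},
    {"tx": 0, "ty": 0, "tz": 0, "ax": 0, "ay": 0, "az": 0, "claw": -1},
  ],
)

```text
time_s: 18.1
tcp_pos: [0.4742, -0.2443, 0.0614]
eef_rot: [179.9, -0.7, -176.7]
contact_force: [-19.3, -2.6, 15.5]
gripper_width: 0.0005
```

```bash
python3 look.py p4
```

```text
18.1 [ 0.47420461 -0.24428065  0.06139785] [ 179.90750774   -0.66938219 -176.74534296] [-19.27819506  -2.57654082  15.52804458]
```

View pics/p4.png

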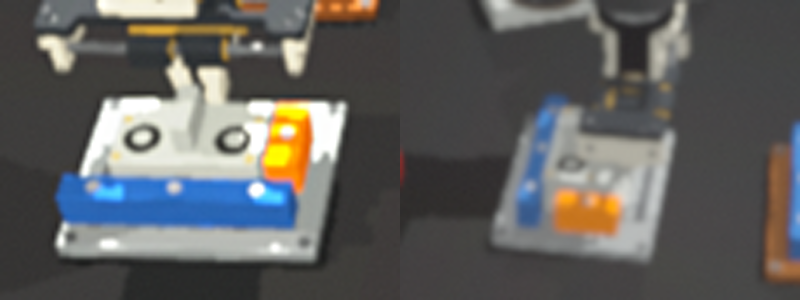

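The block still sits at fence and stop with the fingers on its slope. The push is steady at about 25 N, 19 N towards the fence and 15.5 N down. Handing in.

```bash
python3 -c "
from plant import r
print(r.get_state()['contact_force']);print(r.close_job())"
```

```text
[-19.82804902  -3.43126898  15.94261182]
the job is handed in; nothing more can be done
None
```

I placed the grey block in the aluminium jig's pocket with its slope towards the front rail, and slid it against the fence and the stop. I then released it and pushed on its sloping face with the closed fingertips, and handed the job in at about 18 s while still pushing.

- **Seating (checked before the push):** the wrist camera put the rib at (13.5, 5.5) mm in the jig frame, where (13, 5) means fully seated. Block yaw was 3.2–3.3° against the jig's 3.3°, and the top was 56.4 mm above the bench where 56 mm was expected.
- **Push:** the last reading was about 26 N, with 20 N towards the fence and 16 N down. That is about 39° below level, a little steeper than square on the slope.
- **Disagreements:** a plane fit to the block's top showed 0.6° of tilt, which I put down to depth noise and did not check further. The scene and side cameras put the block's top a few millimetres apart, so I relied on the wrist camera. The final side and scene picture still shows the block at the fence and stop.
- **Bystanders:** the arm never went near the tape roll, screwdriver or jar, but I did not check them again at the end.

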